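Shut the feed and set the pump to its timing mark

ROBOT

A 7-joint arm with a two-finger parallel gripper is mounted at the origin on the work surface. World frame = base frame: x ahead of the robot, y to its left, z up, the work surface at z = 0. Lengths are in m, angles in rad, forces in N, time in s.
With the tool pointing down it reaches from about 0.4 to 0.85 m from the base axis. Payload 4.5 kg.
Tool frame: the origin (TCP) lies at the very end of the fingers, on their centre line; the grasp point (between the pads) lies 19 mm behind it (tcp_to_grasp is the z of the grasp point in the tool frame, in m); z points along the fingers, y is the line along which they close (so a half turn about z gives the same grasp; the last joint's range is limited). The gripper opens to 88 mm and grips with 3 to 60 N. Pads are 18 mm wide; open, the fingers measure 123 mm over their backs; the gripper's body (75 mm by 187 mm) begins 45 mm behind the grasp point.
Start: joints at [0.034, 0.689, -0.195, 1.565, 0.157, 0.902, -0.215], TCP at [0.625, 0, 0.239] pointing down, gripper open.
Joint ranges: [-3.01, 3.01], [-0.46, 2.08], [-1.47, 1.51], [0.13, 2.56], [-1, 4.14], [0.04, 2.09], [-2.66, 2.66]. Speed limits (rad/s): [2.57, 2.57, 3.14, 3.14, 3.14, 3.14, 3.14].

INTERFACE

Orientations are given as a unit quaternion [x, y, z, w].
In Python, from plant import * gives the robot as it stands. The module is installed in compiled form; this text tells all that it offers.
- The arm moves only by the shell command python3 -m jog 'ROWS' [OPENING] [FORCE]. ROWS is JSON, a list that holds one entry, the list of rows, each a list of 6 numbers: the shift along the tool's x, y, z in m, then the turn, a rotation vector about the tool's x, y, z in rad. In form: [[[dx, dy, dz, ax, ay, az], ...]]. A call has 1 to 12 rows; each row shifts and turns the commanded pose from where the row before left it, along the tool's axes as they then stand; what a row does not reach is not made up. A row lasts 1/8 s, in which the tool goes at most 62.5 mm and 10.7 degrees, less where a joint would pass 70% of its speed; a pose out of reach is approached as far as the arm can. A call with a gripper value outside its range is refused whole. OPENING is the finger opening in m, from 0 to 0.0881, set as the call begins (- or left out, the last holds). The fingers move at their own pace and stop on an object; FORCE is the grip in N (left out, the last holds). Time passes only in rows, so rows that do not move let the fingers close. It gives the time, the measured TCP pose, the force, the opening and the grip force at its end, in the units of the state.
- get_state(): the state, without advancing time (a new reading comes with each control period).
- snapshot(name): name is "scene" or "side" or "wrist"; returns a dict with "frame" (480x640x3 uint8, red, green, blue), "mtx" (3x3 intrinsics, pixels), "xyz" and "orientation" of the camera in the world; the wrist camera has in their place "mount" (4x4, takes a point from camera to tool coordinates, whose origin is the TCP and whose axes are the flange's). Camera axes: x right, y down, z forward; pixel columns grow to the right and rows downward; lengths in m; the calibration is good to about 2 mm. A picture is of the moment at which its call begins: read the wrist's pose just before it. There is no depth.
- finish_job(): hands the job in; it is judged then, once.
The state is a dict: "clock": time; "q": joint angles; "qd": joint speeds; "joint_torque": joint torques, N m; "tool_pos": TCP position; "eef_rot": TCP orientation; "contact_force": force on the tool from outside, world axes, zero at the start; "moment": the same for the moment, N m; "opening": opening from 0.0 (shut) to 1.0 (fully open); "finger_force": force on a finger pad.
Only numpy, scipy, OpenCV 4.12 (cv2) and the standard library are available. Lean on these libraries where they do the work, as an engineer would, in place of code of your own. Each camera call takes 0.05 s, during which the arm holds its last target. There are 200 camera calls.

TASK

With the fingertips only, push the lever of the feed valve clockwise to its stop, so that it stands square across the pipe and the feed is shut. Only then turn the pump's three-armed spider, by pushing on one of its arms, until its long arm points straight at the slender upright timing pin on the pump's rim, and leave it there. Do not lift the spider off its spindle, and leave the loose parts and tools on the bench where they are.

Things in the scene. Friction and masses are not known exactly. Their poses are not given: they have to be found in the camera images.
- pump: blue-painted cast pump fixed to the bench, round, 240 mm across its top rim, whose flat upper face is 62 mm above the bench; origin on the pump's axis at bench level
- spider (a joint): turn of the three-armed steel drive spider on top of the pump, rad, growing counter-clockwise seen from above. It turns about the pump's vertical axis with stiff friction (0.2 N m, about 3 N at 65 mm from the axis), has no stop within the needed travel and stays where it is left. It only rests on its spindle, so it would lift off if pulled up
- spider_hub (a point): centre of the top of the spider's hub, on the turning axis, 102 mm above the bench; the hub is 44 mm across. Three straight arms, 120 degrees apart, 18 mm wide and 20 mm high, lie from 82 to 102 mm above the bench (20 to 40 mm above the pump's rim face); the one long arm ends 85 mm from the axis, the two short arms 55 mm from it
- spider_aim (a point): point on the long arm's centre line carried on past its end, 100 mm from the axis (15 mm beyond the arm's end), 92 mm above the bench; it turns with the spider
- timing_pin: slender upright round steel pin fixed on the pump's rim, 10 mm across (16 mm at its foot), its top 107 mm above the bench, 98 to 105 mm from the spider's axis; origin at the centre of its foot, 62 mm above the bench. Roughly a quarter turn away from where the long arm starts, on either side
- oil_plug: squat six-sided plug fixed on the pump's rim, 25 mm across and 12 mm high, across the rim from the pin: not the mark; origin at the centre of its foot
- feed_valve: brass quarter-turn valve in a straight level steel pipe fixed to the bench, 220 mm long with a dark flange 60 mm across at each end, its top 72 mm above the bench (80 mm at the 28 mm wide collar on the lever axis); origin under the valve's middle at bench level, its x axis along the pipe
- feed_lever (a joint): turn of the valve's lever, rad: 0 = open, lever along the pipe, pointing along the valve's -x; it grows clockwise seen from above up to a firm stop at 1.571 = shut, lever square across the pipe (along the valve's +y). Stiff friction (0.2 N m, about 2.4 N at 85 mm); it stays where it is left
- lever_pivot (a point): on the lever's vertical turning axis, at mid-height of the lever, 92 mm above the bench
- lever_tip (a point): middle of the free end of the lever, 120 mm from its axis, 92 mm above the bench; the lever is a straight bar 18 mm wide (its grey sleeve looks 21 mm), from 85 to 99 mm above the bench
- bearing: loose bearing ring lying flat, 48 mm across, 15 mm high, bystander; origin at the centre of its underside
- socket: loose standing steel socket, 24 mm across, 38 mm high, bystander; origin at the centre of its underside
- gear_blank: loose dark steel stepped gear blank, 46 mm across, 34 mm high, bystander; origin at the centre of its underside
- spray_can: loose standing spray can, 52 mm across, 150 mm high, bystander; origin at the centre of its underside
- wrench: loose wrench lying flat on the bench, bystander
- screwdriver: loose screwdriver lying on the bench, bystander
- flange_ring: loose dark flange ring lying flat, 90 mm across, 12 mm high, bystander; origin at the centre of its underside
Things that resemble listed ones, but are neither listed nor needed, are in the scene too. There is more than one size of the pump; the job needs the larger.

How it is judged:
By the outcome, as a careful person would: the job done as asked, in the order asked, and still so for the second after the job is handed in, with the robot touching nothing.
It also fails if it takes over 54 s, if anything falls off the work surface, if the arm or the gripper's body presses on something with over 40 N, if the wrist force passes 120 N, or if a joint passes its speed limit or range.

## Working session

There is one attempt and no reset: what is moved stays moved. The work goes in short steps, Python scripts to look and compute and a shell command to move; the robot and the scene stay as the last step left them, time stands still between calls to the robot, and variables do not carry over. Pictures are saved under pics/ and viewed, at most 10 in all, crops included, and the job is handed in when it is done.

```bash
mkdir -p pics; cat > h.py <<'E'
import numpy as np, cv2, pickle
from plant import *
from scipy.spatial.transform import Rotation as R
def snap(n,f):
    s=get_state(); d=snapshot(n)
    if n=='wrist':
        T=np.eye(4);T[:3,:3]=R.from_quat(s['eef_rot']).as_matrix();T[:3,3]=s['tool_pos'];C=T@np.array(d['mount'])
    else:
        C=np.eye(4);C[:3,:3]=R.from_quat(d['orientation']).as_matrix();C[:3,3]=d['xyz']
    d['C']=C; pickle.dump(d,open(f'pics/{f}.pkl','wb')); cv2.imwrite(f'pics/{f}.png',d['frame'][:,:,::-1]); return d
def at(f,u,v,z):
    d=pickle.load(open(f'pics/{f}.pkl','rb'));C=d['C'];r=C[:3,:3]@np.linalg.solve(d['mtx'],[u,v,1]);p=C[:3,3]
    return p+r*(z-p[2])/r[2]
def px(f,P):
    d=pickle.load(open(f'pics/{f}.pkl','rb'));C=d['C'];c=C[:3,:3].T@(np.array(P)-C[:3,3]);k=d['mtx']@c;return k[:2]/k[2]
E
python3 - <<'E'
from h import *
for n in('scene','side','wrist'):
    d=snap(n,n+'0');print(n,d['C'].round(3).tolist())
s=get_state();print(s['tool_pos'],s['eef_rot'],s['opening'],s['clock'])
E
```

```text
scene [[-0.462, 0.521, -0.718, 1.319], [0.887, 0.282, -0.366, 0.431], [0.012, -0.806, -0.592, 0.737], [0.0, 0.0, 0.0, 1.0]]
side [[-0.821, -0.417, 0.39, 0.098], [-0.571, 0.594, -0.567, 0.68], [0.005, -0.688, -0.726, 0.935], [0.0, 0.0, 0.0, 1.0]]
wrist [[1.0, 0.001, -0.002, 0.625], [0.001, -0.946, -0.323, 0.085], [-0.002, 0.323, -0.946, 0.384], [0.0, 0.0, 0.0, 1.0]]
[ 6.24546760e-01 -1.40328352e-05  2.38089002e-01] [ 7.07071693e-01  7.07141526e-01 -5.22202545e-04 -4.58934648e-04] 0.9989500449015561 0.15
```

View pics/scene0.png

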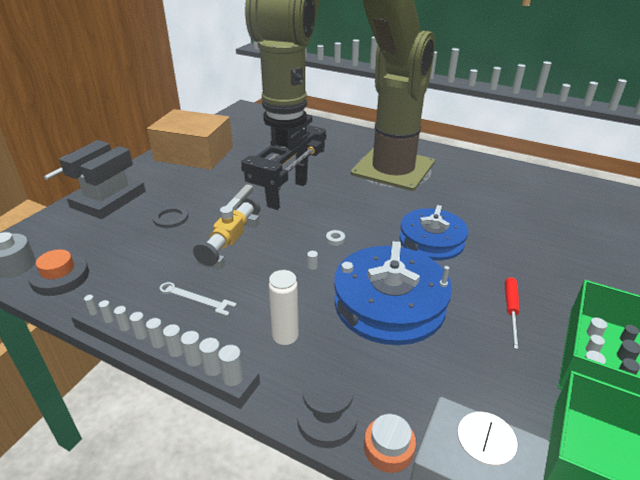

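View pics/side0.png

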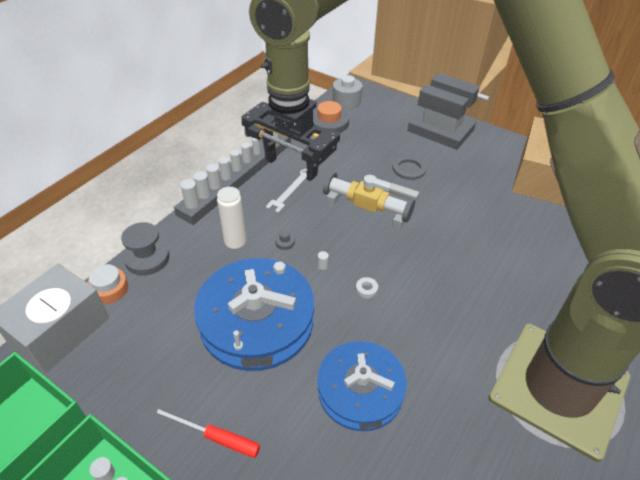

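The pictures show two pumps: the larger is at scene (392,285) / side (255,305), the smaller at scene (434,230) / side (362,380). The larger is the one meant: it is 240 mm across and carries the pin at scene (445,276) / side (238,345) and the squat plug at scene (347,267) / side (279,268). The valve is at side (370,190), with its lever lying along the pipe. I'll confirm this in enlarged crops.

```bash
python3 - <<'E'
from h import *
a=cv2.imread('pics/side0.png');b=cv2.imread('pics/scene0.png')
f=lambda i,x,y,w,h,s:cv2.resize(i[y:y+h,x:x+w],None,fx=s,fy=s,interpolation=cv2.INTER_CUBIC)
A=f(a,185,245,140,125,4);B=f(a,315,165,110,65,5)
cv2.imwrite('pics/c1.png',A);
cv2.imwrite('pics/c2.png',np.vstack([B,cv2.copyMakeBorder(f(b,190,175,110,55,5),0,0,0,0,0)]))
for n,u,v,z in [('side0',253,289,.102),('side0',294,300,.102),('side0',237,332,.107),('side0',279,266,.074),('scene0',395,265,.102),('scene0',396,245,.102),('scene0',446,267,.107),('side0',370,181,.099),('side0',417,192,.092),('side0',362,371,.1)]: print(n,u,v,at(n,u,v,z).round(4))
E
```

```text
side0 253 289 [0.5672 0.2088 0.102 ]
side0 294 300 [0.486  0.1844 0.102 ]
side0 237 332 [0.5254 0.3049 0.107 ]
side0 279 266 [0.5772 0.1144 0.074 ]
scene0 395 265 [0.5637 0.2096 0.102 ]
scene0 396 245 [0.4999 0.1876 0.102 ]
scene0 446 267 [0.5271 0.3032 0.107 ]
side0 370 181 [ 0.548 -0.204  0.099]
side0 417 192 [ 0.4413 -0.2409  0.092 ]
side0 362 371 [0.3001 0.2389 0.1   ]
```

View pics/c1.png

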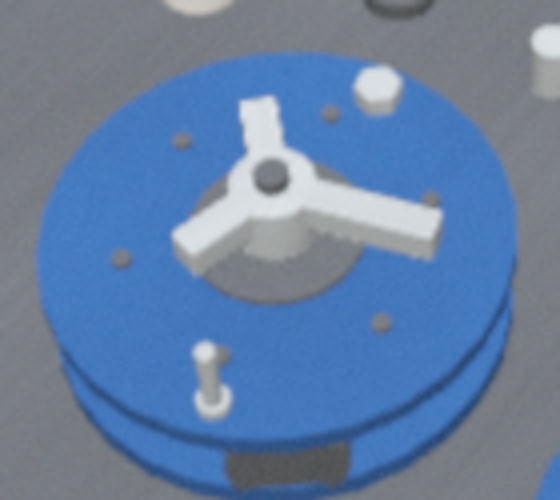

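View pics/c2.png

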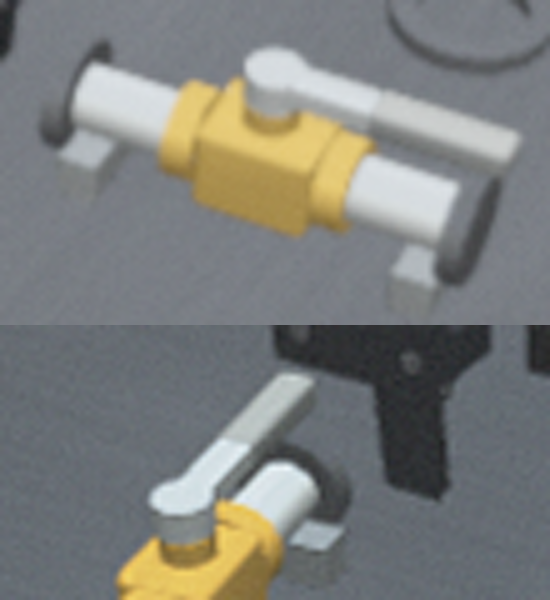

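The crop confirms the larger pump: pin top at side (236,332), plug at (279,267), hub at (252.5,289.5), and the long arm's end near (294,300). The lever runs from its pivot at side (369.6,178) to its tip at (417,192).

```bash
python3 - <<'E'
from h import *
P=[at('side0',369.6,178.5,.102),at('scene0',226.4,209,.102)];T=[at('side0',417,193,.099),at('scene0',250,187,.099)]
print(P,T,at('side0',231,192,.15),at('scene0',283,277,.15))
p=np.mean(P,0);t=np.mean(T,0);d=(t-p)[:2];th=np.arctan2(d[1],d[0]);print(np.hypot(*d),np.degrees(th))
u=np.array([np.cos(th),np.sin(th)]);m=np.array([u[1],-u[0]])
print('pre',p[:2]+.085*u-.034*m)
E
```

```text
[array([ 0.55181812, -0.20815997,  0.102     ]), array([ 0.55785037, -0.21060346,  0.102     ])] [array([ 0.43682539, -0.23009934,  0.099     ]), array([ 0.44412853, -0.2223095 ,  0.099     ])] [0.74931642 0.05588655 0.15      ] [0.74850664 0.06074014 0.15      ]
0.11558802620407593 -171.63143840505808
pre [ 0.47568766 -0.25539061]
```

```bash
python3 -m jog '[[[-0.042,-0.02,0,0,0,0],[-0.042,-0.02,0,0,0,0],[-0.042,-0.02,0,0,0,0],[-0.042,-0.02,0,0,0,0],[-0.042,-0.02,0,0,0,0],[-0.042,-0.02,0,0,0,0],[0,0,0,0,0,0],[0,0,0,0,0,0],[0,0,0,0,0,0]]]' 0 10; python3 -c "
from h import *
snap('wrist','w1')"
```

```text
clock: 1.27
tool_pos: [0.5059, -0.2502, 0.2387]
eef_rot: [0.706, 0.708, 0.001, -0.0]
contact_force: [-0.5, 0.8, -0.2]
opening: 0.01
finger_force: 0.0
```

View pics/w1.png

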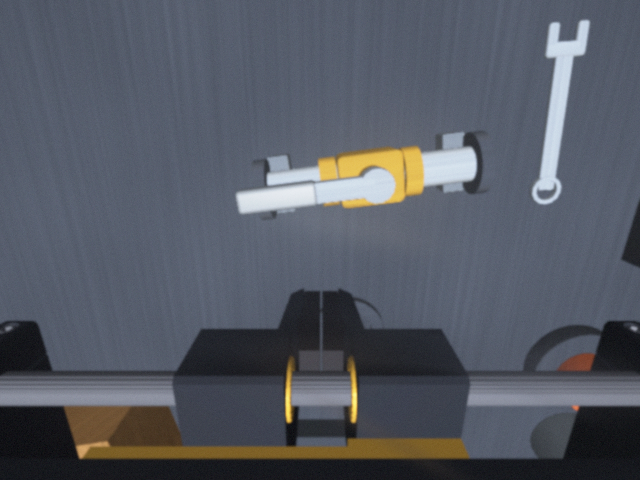

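The wrist view shows the lever's pivot top at (378,186) and its free end at about (238,203).

```bash
python3 - <<'E'
from h import *
p=at('w1',378,186,.100);t=at('w1',238,203,.099);d=(t-p)[:2];th=np.arctan2(d[1],d[0]);print(p,t,np.hypot(*d),np.degrees(th)%360)
u=d/np.hypot(*d);m=np.array([u[1],-u[0]])
pre=p[:2]+.085*u-.034*m;s=get_state();T=R.from_quat(s['eef_rot']).as_matrix()
print('pre',pre, 'tool delta',T.T@(np.r_[pre,.088]-s['tool_pos']))
E
```

```text
[ 0.55420128 -0.21389332  0.1       ] [ 0.43570805 -0.22899511  0.099     ] 0.11945170563541248 187.2631090104438
pre [ 0.4741818  -0.25836671] tool delta [-0.00806201 -0.03174095  0.15069431]
```

```bash
python3 -m jog '[[[-0.008,-0.032,0,0,0,-0.127],[0,0,0.05,0,0,0],[0,0,0.05,0,0,0],[0,0,0.03,0,0,0],[0,0,0.0207,0,0,0],[0,0,0,0,0,0],[0,0,0,0,0,0],[0.005,0,0,0,0,0],[0.005,0,0,0,0,0],[0.004,0,0,0,0,0],[0,0,0,0,0,0]]]'
```

```text
clock: 2.7
tool_pos: [0.4713, -0.2457, 0.0882]
eef_rot: [0.661, 0.751, 0.0, 0.0]
contact_force: [-0.5, 0.2, -0.1]
opening: 0.006
finger_force: 0.0
```

```bash
python3 -m jog '[[[0.0113,-0.0017,0,0,0,0.131],[0.0113,-0.0017,0,0,0,0.131],[0.0113,-0.0017,0,0,0,0.131],[0.0113,-0.0017,0,0,0,0.131],[0.0113,-0.0017,0,0,0,0.131],[0.0113,-0.0017,0,0,0,0.131],[0,0,0,0,0,0]]]'; python3 -m jog '[[[0.0113,-0.0017,0,0,0,0.131],[0.0113,-0.0017,0,0,0,0.131],[0.0113,-0.0017,0,0,0,0.131],[0.0113,-0.0017,0,0,0,0.131],[0.0113,-0.0017,0,0,0,0.131],[0.0113,-0.0017,0,0,0,0.131],[0,0,0,0,0,0],[0,0,0,0,0,0]]]'
```

```text
clock: 3.58
tool_pos: [0.4748, -0.1787, 0.088]
eef_rot: [0.897, 0.441, -0.0, -0.0]
contact_force: [-0.6, 0.1, 0.1]
opening: 0.002
finger_force: 0.0
clock: 4.58
tool_pos: [0.5234, -0.1347, 0.0877]
eef_rot: [0.998, 0.064, -0.001, -0.0]
contact_force: [-3.5, -0.7, -1.6]
opening: 0.004
finger_force: 1.2
```

```bash
python3 -m jog '[[[0.004,0,0,0,0,0],[0,0,0,0,0,0],[0,0,0,0,0,0]]]'; python3 -m jog '[[[0.004,0,0,0,0,0],[0,0,0,0,0,0],[0,0,0,0,0,0]]]'; python3 -c "
from h import *
snap('side','s2');snap('scene','s3')
a=cv2.imread('pics/s2.png')[130:250,300:460];b=cv2.imread('pics/s3.png')[160:280,180:340]
cv2.imwrite('pics/c3.png',cv2.resize(np.hstack([a,b]),None,fx=2.5,fy=2.5))"
```

```text
clock: 4.95
tool_pos: [0.5235, -0.1346, 0.0876]
eef_rot: [0.998, 0.063, -0.004, -0.001]
contact_force: [-9.6, -0.4, 3.2]
opening: 0.003
finger_force: 4.7
clock: 5.32
tool_pos: [0.5236, -0.1345, 0.0875]
eef_rot: [0.998, 0.062, -0.008, -0.002]
contact_force: [-15.6, -2.2, 9.5]
opening: 0.009
finger_force: 8.1
```

View pics/c3.png

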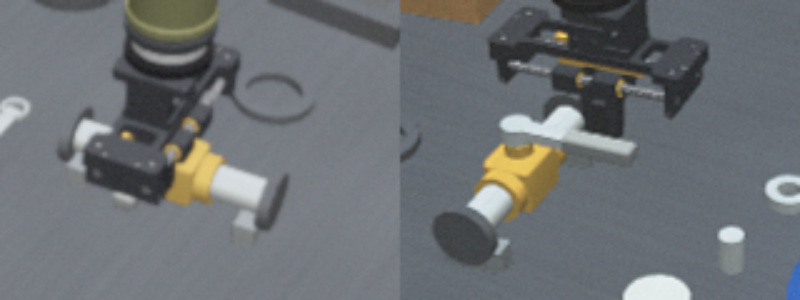

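The scene view shows the lever square across the pipe. The force rose to 16 N with no further motion, so it is on its stop. Now I'll back off, lift and turn the tool for the pump.

```bash
python3 -m jog '[[[-0.015,0,0,0,0,0],[-0.02,0,0,0,0,0],[0,0,-0.05,0,0,0],[0,0,-0.06,0,0,0],[0,0,-0.04,0,0,0],[0,0,0,0,0,0],[0,0,0,0,0,0]]]'; python3 -m jog '[[[0,0,0,0,0,-0.1737],[0,0,0,0,0,-0.1737],[0,0,0,0,0,-0.1737],[0,0,0,0,0,-0.1737],[0,0,0,0,0,-0.1737],[0,0,0,0,0,-0.1737],[0,0,0,0,0,-0.1737],[0,0,0,0,0,-0.1737],[0,0,0,0,0,-0.1737],[0,0,0,0,0,-0.1737],[0,0,0,0,0,0]]]'; python3 - <<'E'
from h import *
s=get_state();T=R.from_quat(s['eef_rot']).as_matrix();print(T.round(3),T.T@(np.array([.511,.158,.239])-s['tool_pos']))
E
```

```text
clock: 6.3
tool_pos: [0.4977, -0.1378, 0.2378]
eef_rot: [0.998, 0.063, 0.0, -0.0]
contact_force: [-0.4, 0.8, 0.2]
opening: 0.007
finger_force: 0.0
clock: 7.68
tool_pos: [0.4969, -0.1378, 0.2367]
eef_rot: [0.597, 0.802, 0.0, -0.001]
contact_force: [0.3, -0.6, 0.4]
opening: 0.004
finger_force: 0.0
[[-0.286  0.958 -0.002]
 [ 0.958  0.286  0.002]
 [ 0.002 -0.001 -1.   ]] [ 0.27938621  0.09820261 -0.0018091 ]
```

```bash
python3 -m jog '[[[0.04,0.014,0,0,0,0],[0.04,0.014,0,0,0,0],[0.04,0.014,0,0,0,0],[0.04,0.014,0,0,0,0],[0.04,0.014,0,0,0,0],[0.04,0.014,0,0,0,0],[0.039,0.014,0,0,0,0],[0,0,0,0,0,0],[0,0,0,0,0,0],[0,0,0,0,0,0]]]'; python3 -c "
from h import *
snap('wrist','w2')"
```

```text
clock: 8.93
tool_pos: [0.5111, 0.1557, 0.2377]
eef_rot: [0.598, 0.801, -0.001, 0.0]
contact_force: [0.2, -0.4, -0.2]
opening: 0.009
finger_force: 0.0
```

View pics/w2.png

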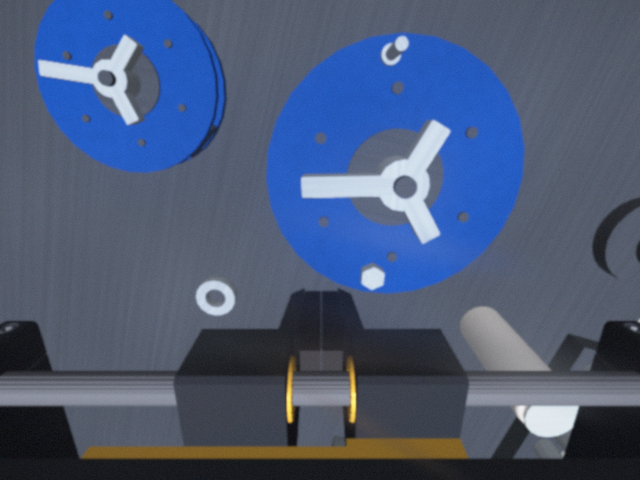

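The wrist view shows the hub at (405,186), the long arm's end at (302,187), the pin top at (402,43) and its foot at (391,54). The plug is opposite, at (373,278).

```bash
python3 - <<'E'
from h import *
h=at('w2',405,186,.102);e=at('w2',302,187,.102);pt=at('w2',402,43,.107);pf=at('w2',391,55,.064)
a=lambda d:np.degrees(np.arctan2(d[1],d[0]))%360
print(h,e,pt,pf,np.hypot(*(e-h)[:2]),np.hypot(*(pt-h)[:2]),'long',a(e-h),'pin',a(pt-h),a(pf-h))
th=np.radians(a(e-h));u=np.array([np.cos(th),np.sin(th)]);m=np.array([u[1],-u[0]])
s=get_state();T=R.from_quat(s['eef_rot']).as_matrix()
print(np.degrees(np.arctan2(T[1,0],T[0,0])),a(m))
print(T.T@(np.r_[h[:2]+.068*u-.03*m,.086]-s['tool_pos']))
E
```

```text
[0.56809475 0.21051328 0.102     ] [0.4866061  0.18538066 0.102     ] [0.52750009 0.30638143 0.107     ] [0.52805787 0.30614868 0.064     ] 0.08527630742471572 0.10410873718311205 long 197.14073639698094 pin 112.9498646160419 112.71617185891324
106.55590576110272 107.14073639698094
[0.00558844 0.00259457 0.15184641]
```

```bash
python3 -m jog '[[[0,0.0026,0.05,0,0,-0.01],[0,0,0.05,0,0,0],[0,0,0.03,0,0,0],[0,0,0.022,0,0,0],[0,0,0,0,0,0],[0,0,0,0,0,0],[0.006,0,0,0,0,0],[0.006,0,0,0,0,0],[0.005,0,0,0,0,0],[0,0,0,0,0,0]]]'; python3 -m jog '[[[0.009,-0.0018,0,0,0,0.131],[0.009,-0.0018,0,0,0,0.131],[0.009,-0.0018,0,0,0,0.131],[0.009,-0.0018,0,0,0,0.131],[0.009,-0.0018,0,0,0,0.131],[0.009,-0.0018,0,0,0,0.131],[0.009,-0.0018,0,0,0,0.131],[0.009,-0.0018,0,0,0,0.131],[0.009,-0.0018,0,0,0,0.131],[0.009,-0.0018,0,0,0,0.131],[0,0,0,0,0,0],[0,0,0,0,0,0]]]';  python3 -c "
from h import *
snap('wrist','w3')"
```

```text
clock: 10.22
tool_pos: [0.5086, 0.1742, 0.0864]
eef_rot: [0.593, 0.805, -0.0, 0.0]
contact_force: [0.8, -1.5, 1.7]
opening: 0.002
finger_force: 1.0
clock: 11.72
tool_pos: [0.5154, 0.2593, 0.0857]
eef_rot: [0.96, 0.279, -0.001, -0.0]
contact_force: [-1.3, -2.4, -1.2]
opening: 0.0
finger_force: 1.0
```

View pics/w3.png

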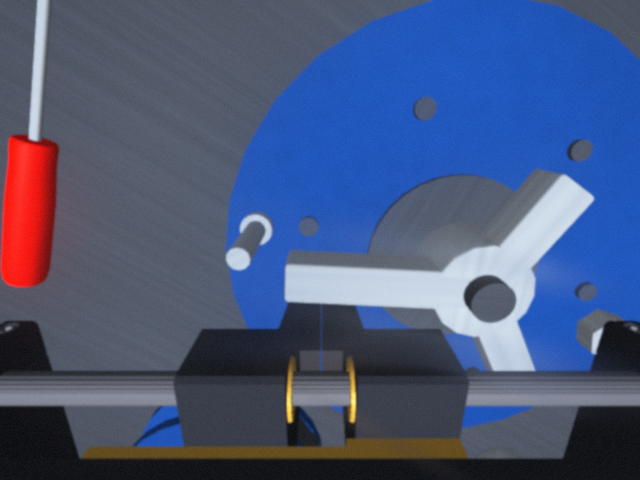

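The long arm's top end is at (286,289), the hub centre at (491,298) and the pin top at (238,258). The arm is flush against the fingers, about 9° short.

```bash
python3 - <<'E'
from h import *
a=lambda d:np.degrees(np.arctan2(d[1],d[0]))%360
h=at('w3',491,298,.102);e=at('w3',286,289,.102);p=at('w3',238,258,.107);f=at('w3',256,227,.064)
print(h,e,p,f,np.hypot(*(e-h)[:2]),a(e-h),a(p-h),a(f-h))
s=get_state();T=R.from_quat(s['eef_rot']).as_matrix();print(np.degrees(np.arctan2(T[1,0],T[0,0]))+90)
H=np.array([.568,.2105,.102]);print(a(p-H),a(e-H),(T.T@(H-s['tool_pos'])))
E
```

```text
[0.56669796 0.20632339 0.102     ] [0.52346037 0.2823865  0.102     ] [0.52748757 0.30613123 0.107     ] [0.52699335 0.30660492 0.064     ] 0.08749334674220173 119.61579257414881 111.44782071725457 111.60016800385586
122.34254036072218
112.95906205252318 121.78164193396765 [ 0.01823807  0.06935933 -0.01628253]
```

```bash
python3 -m jog '[[[0.0042,-0.0009,0,0,0,0.061],[0.0042,-0.0009,0,0,0,0.061],[0,0,0,0,0,0],[0,0,0,0,0,0]]]';  python3 -c "
from h import *
d=snap('wrist','w4');cv2.imwrite('pics/c4.png',cv2.resize(d['frame'][180:360,210:450,::-1],None,fx=3.3,fy=3.3,interpolation=cv2.INTER_CUBIC))"
```

```text
clock: 12.28
tool_pos: [0.5217, 0.2651, 0.0858]
eef_rot: [0.976, 0.219, -0.001, -0.0]
contact_force: [-2.2, -1.9, -1.3]
opening: 0.003
finger_force: 1.7
```

View pics/c4.png

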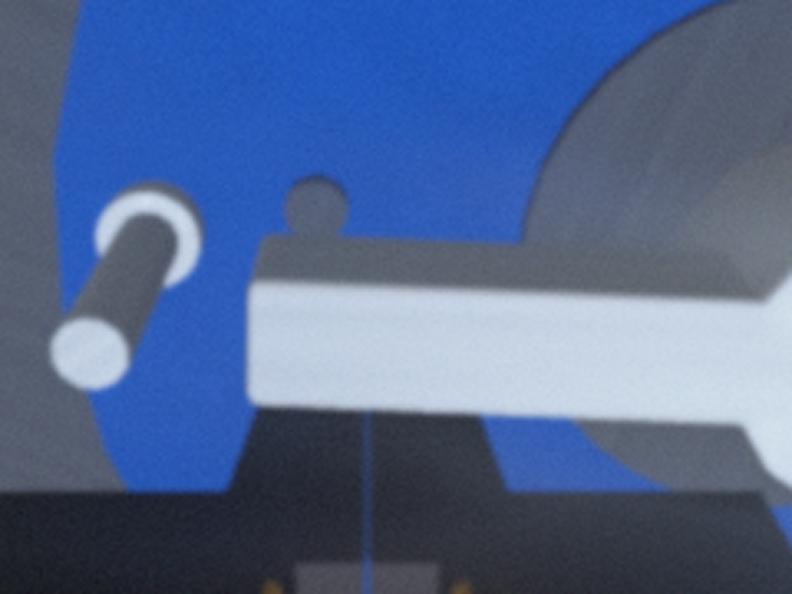

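The crop shows the top-face edges of the arm from (258,282) to (765,299) and from (260,404) to (745,424), with the pin top at (90,353). It is nearly aligned.

```bash
python3 - <<'E'
from h import *
a=lambda d:np.degrees(np.arctan2(d[1],d[0]))%360
g=lambda x,y,z:at('w4',210+(x+.5)/3.3-.5,180+(y+.5)/3.3-.5,z)
u1,u2=g(258,282,.102),g(765,299,.102);l1,l2=g(260,404,.102),g(745,424,.102);p=g(90,353,.107);f=g(148,240,.064)
print('width',np.linalg.norm(u1-l1),'dirs',a(u1-u2),a(l1-l2))
e=(u1+l1)/2;i=(u2+l2)/2;d=(e-i)[:2];d/=np.hypot(*d);n=np.array([-d[1],d[0]])
h=e[:2]-.085*d
print('hub',h,'pin',p,f,'arm',a(d),'pin ang',a(p[:2]-h),'offline mm',1e3*n@(p[:2]-h),np.hypot(*(p[:2]-h)))
for H in([.568,.2105],[.5667,.2085]):print(a(p[:2]-H),a(e[:2]-H))
s=get_state();T=R.from_quat(s['eef_rot']).as_matrix();print(np.degrees(np.arctan2(T[1,0],T[0,0]))+90)
E
```

```text
width 0.017215803948792786 dirs 113.30674197223607 112.73184738568422
hub [0.56808276 0.20901877] pin [0.52727523 0.30614091 0.107     ] [0.52545009 0.30626244 0.064     ] arm 113.01989568231676 pin ang 112.79054297519579 offline mm -0.42169816887533784 0.10534687004349289
113.06474498283256 113.36465377995187
111.98752823688505 112.0246581004283
115.31895132941239
```

The arm is at 113.0° and the pin at 112.8°, so it is aligned within measurement noise. I'll retreat and check.

```bash
python3 -m jog '[[[-0.01,0,0,0,0,0],[-0.02,0,0,0,0,0],[0,0,-0.03,0,0,0],[0,0,-0.03,0,0,0],[0,0.03,-0.02,0,0,0],[0,0.03,0,0,0,0],[0,0,0,0,0,0],[0,0,0,0,0,0],[0,0,0,0,0,0]]]';  python3 -c "
from h import *
d=snap('wrist','w5');s=snap('side','s5');f=lambda x:cv2.resize(x,(390,290),interpolation=cv2.INTER_CUBIC)
c=cv2.resize(d['frame'][60:340,100:500,::-1],None,fx=2,fy=2,interpolation=cv2.INTER_CUBIC);cv2.imwrite('pics/c5.png',c)"
```

```text
clock: 13.45
tool_pos: [0.5203, 0.1999, 0.1658]
eef_rot: [0.976, 0.22, -0.0, -0.001]
contact_force: [0.4, -0.1, 1.1]
opening: 0.003
finger_force: 0.0
```

View pics/c5.png

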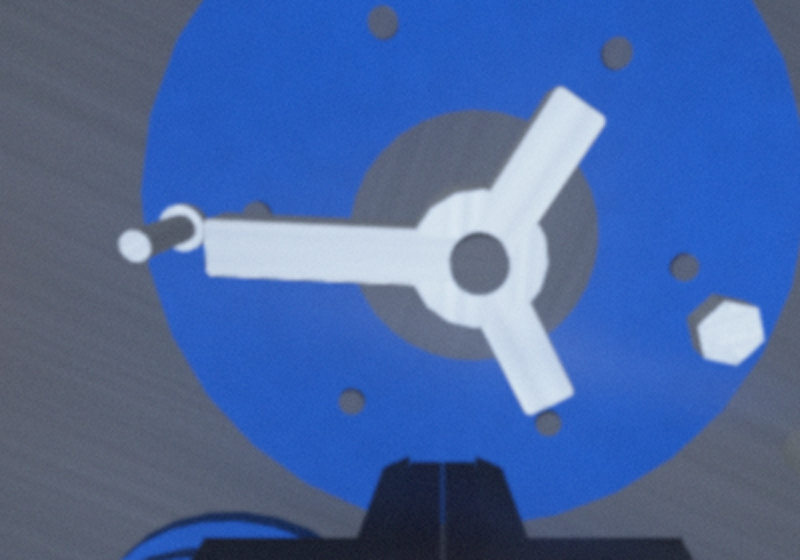

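The crop shows the arm's end at (206,247), its root at about (415,257), the hub centre at (480,264) and the pin top at (135,246). The spider is still seated.

```bash
python3 - <<'E'
from h import *
a=lambda d:np.degrees(np.arctan2(d[1],d[0]))%360
g=lambda x,y,z:at('w5',100+(x+.5)/2-.5,60+(y+.5)/2-.5,z)
u1,u2=g(206,219,.102),g(415,229,.102);l1,l2=g(207,275,.102),g(415,286,.102);h=g(480,264,.102);p=g(135,246,.107);f=g(181,228,.0645)
e=(u1+l1)/2;i=(u2+l2)/2
print('arm',a(u1-u2),a(l1-l2),a(e-i),a(e-h),'pin',a(p-h),a(f-h),h,p,f,np.linalg.norm(e-h))
d=(e-i)[:2];d/=np.hypot(*d);h2=e[:2]-.085*d;print(h2,a(p[:2]-h2))
E
```

```text
arm 112.72471596727387 112.3628961887137 112.54181979856678 111.9425931741856 pin 111.92354490527067 112.24552291482381 [0.56599751 0.20937669 0.102     ] [0.52710553 0.30600876 0.107     ] [0.52593786 0.30731734 0.0645    ] 0.08442078083362405
[0.56703677 0.20917592] 112.4099246261543
```

The arm and pin directions agree to within a few tenths of a degree, and the robot is clear of everything, so I'm handing in.

```bash
python3 -c "
from plant import *
print(finish_job())"
```

```text
the job is handed in; nothing more can be done
None
```

The feed valve was shut first, with its lever pushed to the stop, then the spider's long arm was turned to point at the timing pin (within about 0.3° by the last wrist image); the job was handed in at about 13.5 s, and the hand-in returned no verdict.

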